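# Set out the estate gate passes in the key bowl

## Robot

A 6-joint arm with a two-finger parallel gripper is mounted at the origin on the work surface. World frame = base frame: x ahead of the robot, y to its left, z up, the work surface at z = 0. Lengths are in m, angles in degrees, forces in N, time in s.
With the tool pointing down it reaches from about 0.4 to 0.825 m from the base axis. Payload 7 kg.
Tool frame: the origin (TCP) lies midway between the tips of the shut fingers; the grasp point (between the pads) lies 19 mm behind it (r.grip_point_offset is the z of the grasp point in the tool frame, in m); z points along the fingers, y is the line along which they close (so a half turn about z gives the same grasp; the last joint's range is limited). The gripper opens to 88 mm and grips with 3 to 60 N. Pads are 19 mm wide; open, the fingers measure 130 mm over their backs; the gripper's body (78 mm by 193 mm) begins 47 mm behind the grasp point.
Start: joints at [-47.091, 20.546, 0.682, 0, -70.136, -16.507], TCP at [0.3, -0.605, 0.227] pointing down, gripper open.
Joint ranges: [-176.03, 176.03], [-82.01, 121.73], [-58.28, 71.71], [-173.87, 95.51], [-174.79, -0.11], [-173.66, 173.66]. Speed limits (degrees/s): [136.94, 136.94, 172.46, 180, 180, 180].

## Interface

Orientations are given as [roll, pitch, yaw] about the fixed x, y, z axes, in that order (R = Rz(yaw) Ry(pitch) Rx(roll)).
In Python, from plant import r, viewer, recognise, outline_of, pinpoint gives the robot as it stands.
- The arm moves only by the tool move_arm, never from a script. Its argument "targets" is a list of rows, each a list of 2 entries, a list of its own where there are three numbers: the shift along the tool's x, y, z in cm, then the turn, a rotation vector about the tool's x, y, z in rad. A call has 1 to 5 rows; each row is the pose to reach, as a shift and turn from the pose commanded when the call began, along the tool's axes at that moment; what a row does not reach only later rows make up. A row lasts 1/8 s, in which the tool goes at most 62.5 mm and 10.7 degrees, less where a joint would pass 70% of its speed; a pose out of reach is approached as far as the arm can. A call with a gripper value outside its range is refused whole. "jaw" is the finger opening in cm, from 0 to 8.76, set as the call begins (left out, the last holds). The fingers move at their own pace and stop on an object; "squeeze" is the grip in N (left out, the last holds). Time passes only in rows, so rows that repeat a pose let the fingers close. It gives the time, the measured TCP pose, the force, the opening and the grip force at its end, in the units of the state.
- r.get_state(): the state, without advancing time (a new reading comes with each control period).
- viewer.capture(name): name is "scene" or "top" or "wrist"; returns a dict with "image" (384x512x3 uint8, blue, green, red), "intrinsics" (3x3 intrinsics, pixels), "camera_from_world" (4x4, takes a point from world to camera coordinates). Camera axes: x right, y up, looking along -z (the intrinsics and any distortion apply to the point x, -y, -z); pixel columns grow to the right and rows downward; lengths in m; the calibration is good to about 2 mm. A picture is of the moment at which its call begins. There is no depth.
- r.close_job(): hands the job in; it is judged then, once.
Trained networks look in the newest picture that a camera, given by its name, has taken for a name from the list of things; names that differ only in an ending like _2 or _b are one class to them, and where a whole thing is asked for, a point or a joint stands for the part that bears it (a point fixed in the world has none). Each returns a list of dicts, best first, with "score" (0 to 1); they miss things now and then, are a little off and sometimes report something else, mostly with a low value. They report only what shows in the picture. A call takes as long as a camera call. They do not tell look-alikes from the thing itself.
- recognise(label, camera): "box" ([left, top, right, bottom] in pixels, round what is visible of it).
- outline_of(label, camera): "mask" (384x512 bool, what is visible of it) and "box" ([left, top, right, bottom] in pixels, round what is visible of it).
- pinpoint(label, camera): "location" ([row, column] in pixels: a listed point, or the origin of a listed thing).
The state is a dict: "time_s": time; "joints": joint angles; "qd": joint speeds; "joint_torque": joint torques, N m; "tcp_pos": TCP position; "eef_rot": TCP orientation; "contact_force": force on the tool from outside, world axes, zero at the start; "moment": the same for the moment, N m; "gripper_width": finger opening in m; "gripper_force": force on a finger pad.
Only numpy, scipy, OpenCV 4.12 (cv2) and the standard library are available. Lean on these libraries where they do the work, as an engineer would, in place of code of your own. Each camera call takes 0.05 s, during which the arm holds its last target. There are 200 camera calls.

## Task

Slide the yellow key bowl along the tablecloth, never lifting it, until all of it lies on the blue disc; there, draw every red gate pass up out of the slotted rack and put it in the bowl. Then slide the loaded bowl across until all of it lies on the orange disc, with every pass still inside, and leave the other things on the table where they are.

Things in the scene. Friction and masses are not known exactly. Their poses are not given: they have to be found in the camera images.
- bowl: yellow plastic key bowl, loose, about 0.15 to 0.27 kg: round, flat-bottomed, 160 mm across the rim (148 at the foot, 158 from 12 mm up), 40 mm high, wall 4 mm, floor 4 mm thick; origin at the centre of its underside, z up. Too wide to grasp across; it slides on the tablecloth when its side is pushed (no reading while the fingers press on it)
- blue_disc_center (a point): centre of the blue disc printed on the tablecloth (210 mm across, flat, no edge to catch on): the loading place
- orange_disc_center (a point): centre of the orange disc printed on the tablecloth (210 mm across, flat): the collecting place
- rack: wooden pass rack, fixed to the table: a low block 51 (its x) x 308 (its y) x 40 mm high with five upright slots in a row along its y, 60 mm apart (at y = -120, -60, 0, 60, 120 mm); each slot is 11 mm (x) by 52 mm (y) and open at the top, its floor 8 mm above the table; origin at the centre of the underside, z up
- pass1_center (a point): red gate pass, a stiff loose plastic plate 8 mm thick (its x), 48 mm wide (its y) and 80 mm tall (its z), 37 g; this point is its centre. At the start it stands upright in one of the rack's slots, 48 mm of it above the rack. Three to five passes are present; an absent one gives None throughout
- pass2_center (a point): red gate pass, a stiff loose plastic plate 8 mm thick (its x), 48 mm wide (its y) and 80 mm tall (its z), 37 g; this point is its centre. At the start it stands upright in one of the rack's slots, 48 mm of it above the rack. Three to five passes are present; an absent one gives None throughout
- pass3_center (a point): red gate pass, a stiff loose plastic plate 8 mm thick (its x), 48 mm wide (its y) and 80 mm tall (its z), 37 g; this point is its centre. At the start it stands upright in one of the rack's slots, 48 mm of it above the rack. Three to five passes are present; an absent one gives None throughout
- pass4_center (a point): red gate pass, a stiff loose plastic plate 8 mm thick (its x), 48 mm wide (its y) and 80 mm tall (its z), 37 g; this point is its centre. At the start it stands upright in one of the rack's slots, 48 mm of it above the rack. Three to five passes are present; an absent one gives None throughout
- pass5_center (a point): red gate pass, a stiff loose plastic plate 8 mm thick (its x), 48 mm wide (its y) and 80 mm tall (its z), 37 g; this point is its centre. At the start it stands upright in one of the rack's slots, 48 mm of it above the rack. Three to five passes are present; an absent one gives None throughout
- wedge: steel door wedge, 110 x 40 x 30 mm; a loose bystander, leave it where it is; origin at the centre of its underside
- polish_tin: black round shoe-polish tin, 72 across, height 28 mm; a loose bystander, leave it where it is; origin at the centre of its underside
- sanitiser: small upright sanitiser bottle, 52 across, height 120 mm; a loose bystander, leave it where it is; origin at the centre of its underside
- padlock: brass padlock standing upright, 28 x 50 x 75 (height) mm; a loose bystander, leave it where it is; origin at the centre of its underside
- glasses_case: blue spectacle case, 65 x 160 x 40 (height) mm; a loose bystander, leave it where it is; origin at the centre of its underside
Things that resemble listed ones, but are neither listed nor needed, are in the scene too. Leave any black or grey look-alike of the part that bears pass3_center alone.

How it is judged (in metres and radians):
On the way, in this order (a step that is already met when the one before it is completed fails the run):
1. the empty bowl has been slid onto the blue disc (centres within 25 mm) (horizontal distance between bowl and blue_disc_center below 0.025 m), for 0.2 s.
2. all the passes are in the bowl (centres within 70 mm of its axis, lower than 90 mm) while it still stands by and large on the blue disc (centres within 75 mm) (horizontal distance between each of pass1_center, pass2_center, pass3_center, pass4_center, pass5_center and bowl below 0.07 m and height (world z) of each of pass1_center, pass2_center, pass3_center, pass4_center, pass5_center below 0.09 m and horizontal distance between bowl and blue_disc_center below 0.075 m), for 0.2 s.
At the end, for the whole second after the job is handed in: the bowl stands upright and at rest on the orange disc, centres within 25 mm, and every pass present is in it: its centre within 70 mm of the bowl's axis and lower than 90 mm above the table (horizontal distance between each of pass1_center, pass2_center, pass3_center, pass4_center, pass5_center and bowl below 0.07 m and height (world z) of each of pass1_center, pass2_center, pass3_center, pass4_center, pass5_center below 0.09 m and horizontal distance between bowl and orange_disc_center below 0.025 m and linear speed of bowl below 0.01 m/s and angle between bowl's own z axis and vertical below 0.1 rad); the robot touches nothing.
It fails at once if the bowl is lifted (20 mm) or tipped (0.4 rad) (height (world z) of bowl above 0.02 m or angle between bowl's own z axis and vertical above 0.4 rad).
It fails at once if a bystander is moved by more than 30 mm (distance of any of wedge, polish_tin, sanitiser, padlock, glasses_case from where it was at the start of the episode above 0.03 m).
Of pass1, pass2, pass3, pass4, pass5 only 3 to 5 are there at a start; the rules pass over those that are not, and their reading is None.
At some moment in a run one of bowl may be knocked a few centimetres aside while the robot is not near it.
Once in a run the grip may slacken for a moment while it holds something.
It also fails if it takes over 210 s, if anything falls off the work surface, if the arm or the gripper's body presses on something with over 40 N, if the wrist force passes 120 N, or if a joint passes its speed limit or range.

## Working session

There is one attempt and no reset: what is moved stays moved. The work goes in short steps, Python scripts to look and compute and a tool call to move; the robot and the scene stay as the last step left them, time stands still between calls to the robot, and variables do not carry over. Pictures are saved under pics/ and viewed, at most 14 in all, crops included, and the job is handed in when it is done.

Besides the shell and the picture viewer there is one more tool, called after ">>>" as name(argument=value, ...) on one line, values as JSON. move_arm: Moves the arm, as the interface text tells. Its arguments: {"type":"object","properties":{"targets":{"type":"array","items":{"type":"array"}},"jaw":{"type":"number"},"squeeze":{"type":"number"}},"required":["targets"]}

```bash
ls; mkdir -p pics; cat > h.py <<'E'
import numpy as np, cv2
from plant import r, viewer, recognise, outline_of, pinpoint
def ray(c,row,col):
    K=np.array(c["intrinsics"]);T=np.array(c["camera_from_world"])
    p=np.linalg.inv(K)@[col,row,1]; d=np.array([p[0],-p[1],-p[2]])
    R=T[:3,:3];return -R.T@T[:3,3], R.T@d
def onz(c,row,col,z):
    o,d=ray(c,row,col); return o+d*(z-o[2])/d[2]
def proj(c,P):
    K=np.array(c["intrinsics"]);T=np.array(c["camera_from_world"])
    q=T[:3,:3]@np.array(P)+T[:3,3]; q=K@[q[0],-q[1],-q[2]]; return q[:2]/q[2]
E
python3 - <<'E'
from h import *
for n in("top","scene"):
    c=viewer.capture(n);cv2.imwrite(f"pics/{n}0.png",c["image"])
    o,d=ray(c,192,256);print(n,o.round(3))
    for l,z in [("bowl",0),("blue_disc_center",0),("orange_disc_center",0),("rack",0),("pass1_center",.048),("wedge",0),("polish_tin",0),("sanitiser",0),("padlock",0),("glasses_case",0)]:
        for q in pinpoint(l,n): 
            if q["score"]>.3: print(l,round(q["score"],2),np.round(q["location"]),onz(c,*q["location"],z)[:2].round(3))
s=r.get_state();print(s["tcp_pos"],s["eef_rot"],r.grip_point_offset,s["time_s"])
E
```

```text
pics
top [ 0.435 -0.014  1.273]
bowl 0.69 [253. 274.] [ 0.441 -0.043]
blue_disc_center 0.86 [246. 342.] [ 0.472 -0.27 ]
orange_disc_center 0.56 [245. 172.] [0.457 0.303]
rack 0.8 [191. 271.] [ 0.651 -0.029]
rack 0.65 [185. 305.] [ 0.675 -0.146]
pass1_center 0.63 [188. 254.] [0.652 0.028]
wedge 0.92 [171. 185.] [0.717 0.273]
polish_tin 0.67 [189. 344.] [ 0.666 -0.281]
sanitiser 0.81 [189. 143.] [0.648 0.417]
sanitiser 0.68 [192. 387.] [ 0.66  -0.429]
padlock 0.67 [194. 388.] [ 0.654 -0.43 ]
glasses_case 0.59 [151. 261.] [0.794 0.009]
scene [ 1.159 -0.546  0.653]
bowl 0.59 [186. 205.] [ 0.445 -0.055]
blue_disc_center 0.45 [220. 268.] [ 0.662 -0.031]
orange_disc_center 0.73 [138. 296.] [0.449 0.318]
rack 0.98 [216. 268.] [ 0.653 -0.021]
pass1_center 0.67 [196. 280.] [0.66  0.014]
wedge 0.62 [171. 358.] [0.701 0.302]
polish_tin 0.9 [279. 191.] [ 0.677 -0.278]
sanitiser 0.79 [152. 370.] [0.67  0.414]
padlock 0.71 [317. 122.] [ 0.657 -0.428]
glasses_case 0.81 [240. 320.] [0.797 0.006]
[ 0.30012008 -0.60455774  0.22654444] [ 1.79997628e+02  1.43731698e-03 -1.53597422e+02] -0.0188 1.1
```

View pics/top0.png

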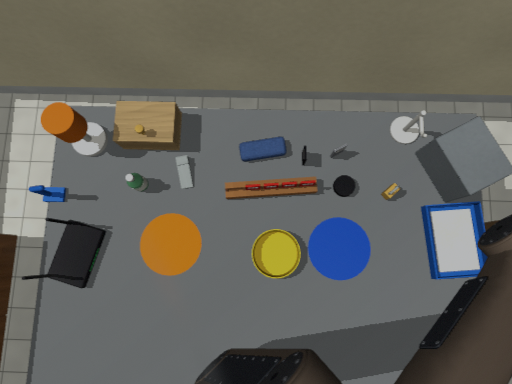

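View pics/scene0.png

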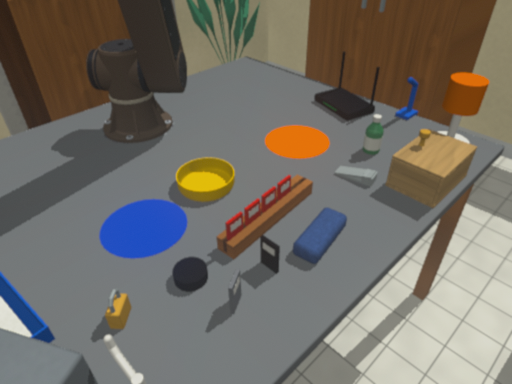

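The top view shows the yellow bowl at (253,276), the blue disc at (248,339), the orange disc at (244,171), and the rack from (190,226) to (183,316). Four red passes stand in its slots, and the black and grey look-alikes are behind it. Next I'll refine these positions by colour.

```bash
cat >> h.py <<'E'
def cmask(im,name):
    h=cv2.cvtColor(im,cv2.COLOR_BGR2HSV);H,S,V=cv2.split(h)
    d=dict(blue=(H>110)&(H<130)&(S>200)&(V>120),orange=(H>6)&(H<16)&(S>200)&(V>150),yellow=(H>22)&(H<34)&(S>150)&(V>70),
      red=((H<5)|(H>174))&(S>170)&(V>80))[name]
    return d.astype(np.uint8)
def blobs(im,name,amin=15):
    n,l,s,c=cv2.connectedComponentsWithStats(cmask(im,name));
    return [(s[i,4],c[i][::-1],l==i) for i in np.argsort(-s[:,4]) if i and s[i,4]>=amin]
def bowl(c):
    a,cc,m=blobs(c["image"],"yellow")[0]
    p=cv2.convexHull(np.argwhere(m)[:,::-1].astype(np.int32)).reshape(-1,2)
    # fit rendered rim/foot hull: least squares of centre
    from scipy.optimize import minimize
    t=np.linspace(0,2*np.pi,90)
    M=m.astype(np.uint8);M=cv2.fillConvexPoly(M,p,1)
    def cost(x):
        q=[proj(c,[x[0]+R*np.cos(a),x[1]+R*np.sin(a),z]) for R,z in((.074,0),(.079,.012),(.08,.04)) for a in t]
        hq=cv2.convexHull((np.array(q)).astype(np.float32)).reshape(-1,2)
        N=np.zeros((384*4,512*4),np.uint8);cv2.fillConvexPoly(N,np.round(hq*4+1.5).astype(np.int32),1)
        B=cv2.resize(M,None,fx=4,fy=4,interpolation=0)
        return (N!=B).sum()
    x0=onz(c,*cc,.02)[:2]
    s=minimize(cost,x0,method="Nelder-Mead",options=dict(initial_simplex=[x0,x0+[.01,0],x0+[0,.01]],xatol=3e-4))
    return s.x, s.fun/M.sum()/16
def go(x,y,z,yaw=None):
    """tool-frame shift in cm and turn for a world target (tool down)"""
    from scipy.spatial.transform import Rotation as Ro
    s=r.get_state();R=Ro.from_euler("xyz",s["eef_rot"],degrees=True)
    d=R.inv().apply(np.array([x,y,z])-s["tcp_pos"])*100
    w=[0,0,0]
    if yaw is not None: w=(R.inv()*Ro.from_euler("xyz",[180,0,yaw],degrees=True)).as_rotvec()
    return d.round(1),np.round(w,3)
E
python3 - <<'E'
from h import *
c=viewer.capture("top");im=c["image"]
print("bowl",bowl(c))
for n in("blue","orange"):
    for a,cc,m in blobs(im,n,500)[:3]: print(n,a,cc.round(1),onz(c,*cc,0)[:2].round(4))
for a,cc,m in blobs(im,"red"): print("red",a,cc.round(1),onz(c,*cc,.086)[:2].round(4))
for q in outline_of("rack","top")[:1]:
    p=np.argwhere(q["mask"])[:,::-1].astype(np.float32);R=cv2.minAreaRect(p);print(R,onz(c,R[0][1],R[0][0],.04)[:2])
    b=cv2.boxPoints(R);print([onz(c,v,u,.04)[:2].round(3) for u,v in b])
cv2.imwrite("pics/rk.png",cv2.resize(im[165:210,210:330],None,fx=6,fy=6,interpolation=cv2.INTER_CUBIC))
# scene check
c=viewer.capture("scene");print("bowl s",bowl(c))
for a,cc,m in blobs(c["image"],"red"): print("red s",a,cc.round(1),onz(c,*cc,.064)[:2].round(4))
print(go(.445,.065,.15,-90))
E
```

```text
bowl (array([ 0.44071407, -0.04868662]), np.float64(0.023715932914046122))
blue 2321 [248.2 339.4] [ 0.4629 -0.2631]
orange 569 [116.2  58.2] [0.9079 0.7465]
red 39 [183. 289.] [ 0.6654 -0.0855]
red 38 [184.3 270.9] [ 0.6599 -0.0271]
red 34 [185.4 252.6] [0.6546 0.0319]
red 33 [181.7 307.2] [ 0.6712 -0.1443]
((271.1454772949219, 187.44972229003906), (17.570117950439453, 91.34647369384766), 85.54439544677734) [ 0.65773631 -0.0287284 ]
[array([0.672, 0.127]), array([ 0.704, -0.179]), array([ 0.644, -0.183]), array([0.612, 0.12 ])]
bowl s (array([ 0.43704882, -0.04635885]), np.float64(0.05888303089749877))
red s 121 [212.  250.9] [ 0.6651 -0.09  ]
red s 109 [199.4 267.5] [ 0.6602 -0.0307]
red s 89 [187.1 282.5] [0.6528 0.0301]
red s 71 [219.5 233.4] [ 0.6556 -0.1355]
(array([-42.7,  53.5,   7.7]), array([ 0.  , -0.  , -1.11]))
```

View pics/rk.png

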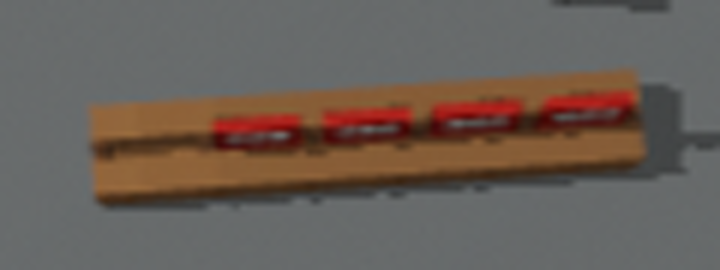

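The close-up shows four red passes, with the slot at the left (+y) end empty. The row runs at about 5.4° to world y. I'll use yaw ≈ -84.5° for both pushing and grasping.

```bash
python3 - <<'E'
from h import *
print(go(.43,.06,.15,-84.5))
c=viewer.capture("top");im=cv2.cvtColor(c["image"],cv2.COLOR_BGR2HSV);print(im[245,172],im[255,276])
E
```

```text
(array([-41.2,  53.8,   7.7]), array([ 0.   , -0.   , -1.206]))
[ 17 220 181] [ 28 194 181]
```

>>> move_arm(targets=[[[-7,9,1],[0,0,-0.18]],[[-11,14,2],[0,0,-0.36]],[[-14,18,3],[0,0,-0.54]],[[-17.5,23,4],[0,0,-0.72]],[[-21,28,5],[0,0,-0.9]]], jaw=8.76)

```text
time_s: 1.92
tcp_pos: [0.3575, -0.299, 0.1832]
eef_rot: [-179.9, -0.0, -101.7]
contact_force: [1.2, 0.2, 0.4]
gripper_width: 0.0871
gripper_force: 0.0
```

```bash
sed -i 's/(H<16)&(S>200)/(H<20)\&(S>200)/' h.py; python3 - <<'E'
from h import *
print(r.get_state()["tcp_pos"],go(.43,.06,.15,-84.5))
E
```

```text
[ 0.35750949 -0.29895785  0.18319217] (array([-36.6,   0.2,   3.3]), array([-0.001, -0.   , -0.3  ]))
```

>>> move_arm(targets=[[[-6,0,0.5],[0,0,-0.1]],[[-12,0,1],[0,0,-0.2]],[[-18,0,2],[0,0,-0.3]],[[-24,0,2.5],[0,0,-0.3]],[[-30,0,3],[0,0,-0.3]]])

```text
time_s: 2.55
tcp_pos: [0.4201, -0.0051, 0.1536]
eef_rot: [-179.9, 0.0, -84.8]
contact_force: [2.6, -0.7, 0.7]
gripper_width: 0.0877
gripper_force: 0.0
```

>>> move_arm(targets=[[[-3,0,0],[0,0,0]],[[-3,0,0],[0,0,0]]])

```text
time_s: 2.8
tcp_pos: [0.4173, 0.0245, 0.1534]
eef_rot: [-180.0, 0.0, -84.6]
contact_force: [-0.5, -0.2, -0.7]
gripper_width: 0.0873
gripper_force: 0.0
```

```bash
python3 - <<'E'
from h import *
print(r.get_state()["tcp_pos"],go(.43,.058,.012,-84.5))
c=viewer.capture("scene");print(bowl(c))
for a,cc,m in blobs(c["image"],"orange",300)[:3]: print(a,cc.round(1),onz(c,*cc,0)[:2].round(4))
c=viewer.capture("top")
for a,cc,m in blobs(c["image"],"orange",300)[:3]: print(a,cc.round(1),onz(c,*cc,0)[:2].round(4))
E
```

```text
[0.41733767 0.02449138 0.15343079] (array([-3.2, -1.6, 14.1]), array([-0.001,  0.   , -0.003]))
(array([ 0.43819223, -0.04694568]), np.float64(0.05481707317073171))
1597 [141.5 296.8] [0.4666 0.3036]
410 [ 79.3 469.1] [0.6499 1.2025]
2817 [243.7 170.4] [0.4627 0.3085]
768 [118.   57.1] [0.901  0.7497]
```

>>> move_arm(targets=[[[-3.3,-1.6,2],[0,0,0]],[[-3.3,-1.6,7],[0,0,0]],[[-3.3,-1.6,12],[0,0,0]],[[-3.3,-1.6,14.1],[0,0,0]],[[-3.3,-1.6,14.1],[0,0,0]]])

```text
time_s: 3.52
tcp_pos: [0.4291, 0.0553, 0.011]
eef_rot: [179.8, -0.1, -84.9]
contact_force: [0.1, 0.1, 1.0]
gripper_width: 0.0877
gripper_force: 0.0
```

```bash
python3 - <<'E'
from h import *
print(r.get_state()["tcp_pos"],go(.455,-.188,.012,-84.5))
E
```

```text
[0.42914869 0.05528646 0.01099645] (array([24.5, -0.4, -0.1]), array([ 0.003, -0.002, -0.008]))
```

Push in stages, checking after the first leg.

>>> move_arm(targets=[[[2,0,0],[0,0,0]],[[4,-0.1,0],[0,0,0]],[[6.5,-0.1,0],[0,0,0]],[[9,-0.2,0],[0,0,0]],[[11.5,-0.2,0],[0,0,0]]])

```text
time_s: 4.15
tcp_pos: [0.4436, -0.0584, 0.0138]
eef_rot: [-179.8, 0.0, -84.9]
contact_force: [-0.2, 1.8, -1.8]
gripper_width: 0.0876
gripper_force: 0.6
```

>>> move_arm(targets=[[[2.5,0,0],[0,0,0]],[[5,-0.1,0],[0,0,0]],[[7,-0.1,0],[0,0,0]],[[8,-0.1,0],[0,0,0]],[[8.5,-0.1,0],[0,0,0]]])

```text
time_s: 4.78
tcp_pos: [0.4519, -0.1424, 0.0133]
eef_rot: [-179.9, 0.0, -84.9]
contact_force: [-0.0, 3.5, 4.1]
gripper_width: 0.0872
gripper_force: 2.5
```

```bash
python3 - <<'E'
from h import *
print(r.get_state()["tcp_pos"],go(.455,-.188,.012,-84.5))
c=viewer.capture("top");print(bowl(c)); cv2.imwrite("pics/p1.png",c["image"])
c=viewer.capture("scene");print(bowl(c))
E
```

```text
[ 0.451892   -0.14235818  0.01326167] (array([4.6, 0.1, 0.1]), array([-0.002,  0.   , -0.007]))
(array([ 0.45969793, -0.22093941]), np.float64(0.7765909090909091))
(array([ 0.45486831, -0.21696912]), np.float64(0.07147606382978723))
```

>>> move_arm(targets=[[[1.5,0,0],[0,0,0]],[[3,0,0],[0,0,0]],[[4,0,0],[0,0,0]],[[4.4,0,0],[0,0,0]],[[4.4,0,0],[0,0,0]]])

```text
time_s: 5.5
tcp_pos: [0.455, -0.1862, 0.0121]
eef_rot: [180.0, -0.0, -84.9]
contact_force: [1.5, 0.3, 0.1]
gripper_width: 0.0876
gripper_force: 0.3
```

>>> move_arm(targets=[[[-3,0,0],[0,0,0]],[[-6,0,-2],[0,0,0]],[[-6,0,-8],[0,0,0]],[[-6,0,-14],[0,0,0]],[[-6,0,-16],[0,0,0]]])

```text
time_s: 6.12
tcp_pos: [0.451, -0.126, 0.1758]
eef_rot: [-179.7, -0.0, -84.8]
contact_force: [0.3, -0.4, -1.2]
gripper_width: 0.0874
gripper_force: 0.0
```

```bash
python3 - <<'E'
from h import *
print(r.get_state()["tcp_pos"],go(.667,-.115,.20,-84.6))
c=viewer.capture("top");print(bowl(c)); 
cv2.imwrite("pics/p2.png",c["image"])
c=viewer.capture("scene");print(bowl(c))
E
```

```text
[ 0.45095801 -0.12599142  0.17583413] (array([  0.9, -21.6,  -2.3]), array([-0.005, -0.001, -0.003]))
(array([ 0.46483636, -0.2653694 ]), np.float64(1.5034987277353689))
(array([ 0.45846995, -0.26115279]), np.float64(0.06768089216719354))
```

View pics/p2.png

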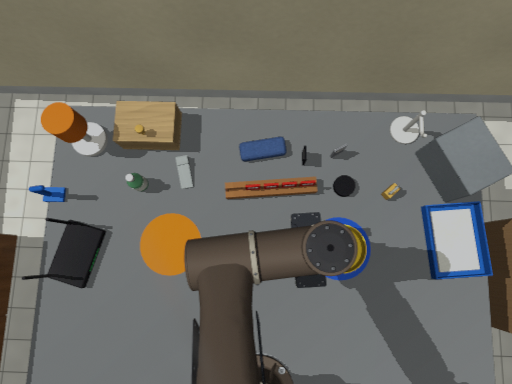

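The bowl is on the blue disc, at about (0.463,-0.264). Next I'll move above the rack and look with the wrist camera.

>>> move_arm(targets=[[[-1,-5,-1],[0,0,0]],[[-2,-10,-2],[0,0,0]],[[-3,-15,-3],[0,0,0]],[[-4,-20,-4],[0,0,0]],[[-4.5,-21.3,-4],[0,0,0]]])

```text
time_s: 6.85
tcp_pos: [0.6595, -0.0613, 0.2098]
eef_rot: [179.9, -0.0, -84.8]
contact_force: [-0.5, -0.4, 0.7]
gripper_width: 0.0876
gripper_force: 0.0
```

>>> move_arm(targets=[[[0,0,0],[0,0,0]],[[0,0,0],[0,0,0]]])

```text
time_s: 7.1
tcp_pos: [0.6564, -0.0624, 0.2112]
eef_rot: [179.9, 0.0, -84.9]
contact_force: [-0.9, 0.3, 0.2]
gripper_width: 0.0875
gripper_force: 0.0
```

```bash
python3 - <<'E'
from h import *
print(r.get_state()["tcp_pos"])
c=viewer.capture("wrist");cv2.imwrite("pics/w1.png",c["image"]);print(ray(c,192,256))
for a,cc,m in blobs(c["image"],"red",40): 
    print("red",a,cc.round(1),onz(c,*cc,.088)[:2].round(4), np.argwhere(m).min(0),np.argwhere(m).max(0))
c=viewer.capture("top");print(bowl(c))
E
```

```text
[ 0.65637149 -0.06237687  0.21120217]
(array([ 0.66346225, -0.13317469,  0.36963192]), array([-0.0521717 ,  0.27045914, -0.96173369]))
red 760 [185.6 242.6] [ 0.6622 -0.0594] [130 239] [242 247]
red 433 [ 93.1 241.6] [ 0.6706 -0.1473] [ 66 238] [121 246]
red 96 [279.1 243.4] [0.6524 0.0463] [271 241] [287 246]
(array([ 0.46253597, -0.26287129]), np.float64(0.04858151305274374))
```

View pics/w1.png

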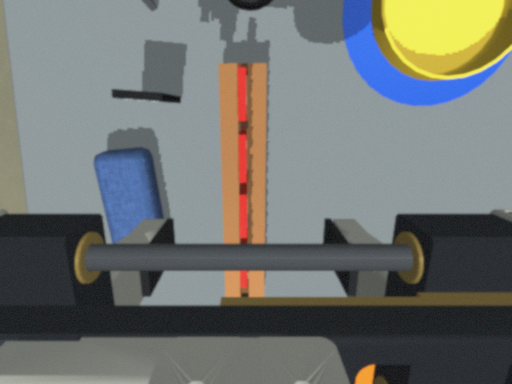

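The wrist view shows the red row at column 242 with the rack on both sides, and the bowl is clear at upper right. I'll grasp pass D first, since it is nearest the bowl.

```bash
python3 - <<'E'
from h import *
print(go(.6704,-.147,.052,-84.6))
E
```

```text
(array([ 8.5, -0.6, 16. ]), array([ 0.   ,  0.   , -0.005]))
```

>>> move_arm(targets=[[[5,-0.4,2],[0,0,0]],[[8.5,-0.6,6],[0,0,0]],[[8.5,-0.6,9],[0,0,0]],[[8.5,-0.6,10],[0,0,0]],[[8.5,-0.6,10],[0,0,0]]], jaw=4, squeeze=20)

```text
time_s: 7.82
tcp_pos: [0.6712, -0.1461, 0.1126]
eef_rot: [180.0, -0.0, -84.8]
contact_force: [0.3, 0.9, 0.7]
gripper_width: 0.0437
gripper_force: 0.0
```

```bash
python3 - <<'E'
from h import *
print(go(.6704,-.147,.052,-84.6))
c=viewer.capture("wrist");im=c["image"]
for a,cc,m in blobs(im,"red",40): 
    print("red",a,cc.round(1),onz(c,*cc,.088)[:2].round(4), np.argwhere(m).min(0),np.argwhere(m).max(0))
cv2.imwrite("pics/w2.png",im)
E
```

```text
(array([0.1, 0.1, 6.1]), array([ 0.   , -0.   , -0.004]))
red 795 [207.2 249.9] [ 0.6714 -0.1545] [168 244] [243 255]
red 273 [283.4 250.2] [ 0.6659 -0.0972] [271 245] [296 255]
```

View pics/w2.png

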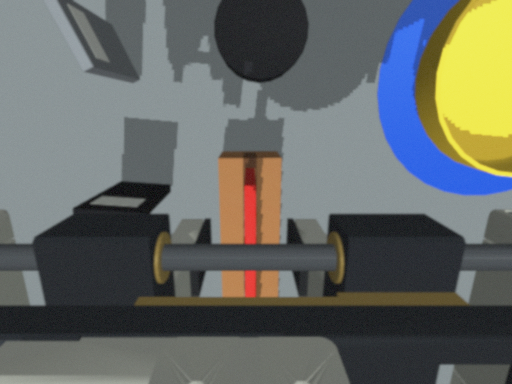

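The pass (column 250) sits midway between the fingers (columns 210 and 290). I'll descend and grip it.

>>> move_arm(targets=[[[0,0,3],[0,0,0]],[[0,0,5],[0,0,0]],[[0,0,6],[0,0,0]],[[0,0,6],[0,0,0]],[[0,0,6],[0,0,0]]])

```text
time_s: 8.5
tcp_pos: [0.6723, -0.1461, 0.0537]
eef_rot: [-179.9, -0.0, -84.8]
contact_force: [0.2, -0.2, 0.3]
gripper_width: 0.0399
gripper_force: 0.0
```

>>> move_arm(targets=[[[0,0,0],[0,0,0]],[[0,0,0],[0,0,0]],[[0,0,0],[0,0,0]],[[0,0,0],[0,0,0]],[[0,0,0],[0,0,0]]], jaw=0, squeeze=25)

```text
time_s: 9.12
tcp_pos: [0.6713, -0.1462, 0.0523]
eef_rot: [180.0, -0.0, -84.8]
contact_force: [-0.2, 0.0, 0.0]
gripper_width: 0.0078
gripper_force: 25.0
```

>>> move_arm(targets=[[[0,0,-2],[0,0,0]],[[0,0,-4.5],[0,0,0]],[[0,0,-8],[0,0,0]],[[0,0,-11],[0,0,0]],[[0,0,-11],[0,0,0]]])

```text
time_s: 9.75
tcp_pos: [0.6729, -0.1463, 0.1654]
eef_rot: [-179.7, -0.0, -84.8]
contact_force: [0.7, -0.5, -1.7]
gripper_width: 0.0078
gripper_force: 25.0
```

```bash
python3 - <<'E'
from h import *
s=r.get_state();print(s["gripper_width"],s["gripper_force"])
c=viewer.capture("top");b,e=bowl(c);print(b,e)
# target TCP: bowl + 21mm (-tool y), +25mm tool x
X=np.array([.094,-.996]);Y=np.array([-.995,-.096])
for sx in(25,-25):
  t=b+X*sx/1000-Y*.021; print(sx,t,go(*t,.16,-84.6))
E
```

```text
0.007750183056422675 24.999791979789734
[ 0.46244455 -0.26247055] 0.04908098028769313
25 [ 0.48568955 -0.28535455] (array([12.2, 19.8,  0.3]), array([-0.002,  0.   , -0.004]))
-25 [ 0.48098955 -0.23555455] (array([ 7.2, 19.8,  0.3]), array([-0.002,  0.   , -0.004]))
```

>>> move_arm(targets=[[[2.4,4,0],[0,0,0]],[[4.9,8,0],[0,0,0]],[[7.4,12,0],[0.15,0,0]],[[9.8,16,0],[0.3,0,0]],[[12.2,19.8,0],[0.44,0,0]]])

```text
time_s: 10.42
tcp_pos: [0.4825, -0.2855, 0.1612]
eef_rot: [-154.6, -0.1, -84.8]
contact_force: [0.0, -1.3, -0.9]
gripper_width: 0.0078
gripper_force: 25.0
```

```bash
python3 - <<'E'
from h import *
s=r.get_state();print(s["gripper_width"],s["gripper_force"])
print(go(.4857,-.2854,.056))
E
```

```text
0.007823309217034781 25.0021755695343
(array([0. , 4.2, 9.6]), array([0, 0, 0]))
```

>>> move_arm(targets=[[[0,1,2.4],[0,0,0]],[[0,2,4.8],[0,0,0]],[[0,3,7.2],[0,0,0]],[[0,3.8,8.8],[0,0,0]],[[0,4.2,9.6],[0,0,0]]])

```text
time_s: 11.05
tcp_pos: [0.4868, -0.2848, 0.0554]
eef_rot: [-155.0, 0.1, -84.9]
contact_force: [0.3, -0.3, -0.6]
gripper_width: 0.0076
gripper_force: 25.0
```

>>> move_arm(targets=[[[0,0,0],[0,0,0]],[[0,0,0],[0,0,0]]])

```text
time_s: 11.3
tcp_pos: [0.4883, -0.2854, 0.058]
eef_rot: [-154.8, -0.0, -84.8]
contact_force: [0.2, 0.8, -0.7]
gripper_width: 0.0079
gripper_force: 25.0
```

>>> move_arm(targets=[[[0,0,0],[0,0,0]],[[0,0,0],[0,0,0]],[[0,0,-1],[0,0,0]],[[0,0,-4],[0,0,0]],[[0,0,-8],[0,0,0]]], jaw=4)

```text
time_s: 11.92
tcp_pos: [0.4532, -0.2882, 0.1304]
eef_rot: [-154.9, 0.0, -84.8]
contact_force: [0.7, -0.4, 0.3]
gripper_width: 0.0397
gripper_force: 0.0
```

>>> move_arm(targets=[[[-2,-4,-4],[-0.15,0,0]],[[-5,-8,-5],[-0.3,0,0]],[[-8,-12,-6],[-0.44,0,0]],[[-11,-16,-6.5],[-0.44,0,0]],[[-14,-19,-7],[-0.44,0,0]]])

```text
time_s: 12.55
tcp_pos: [0.5843, -0.1348, 0.2754]
eef_rot: [-180.0, -0.0, -84.8]
contact_force: [0.5, -0.5, 0.5]
gripper_width: 0.0401
gripper_force: 0.0
```

```bash
python3 - <<'E'
from h import *
s=r.get_state();print(s["tcp_pos"],s["eef_rot"])
print(go(.6649,-.088,.13,-84.6))
c=viewer.capture("top");cv2.imwrite("pics/t3.png",cv2.resize(c["image"][140:300,210:400],None,fx=4,fy=4,interpolation=cv2.INTER_CUBIC))
b=blobs(c["image"],"red",20)
for a,cc,m in b: print(a,cc.round(1),onz(c,*cc,.02)[:2].round(3))
print(bowl(c))
E
```

```text
[ 0.58425109 -0.13480216  0.27539858] [-1.79971910e+02 -4.49114994e-02 -8.48297380e+01]
(array([-3.9, -8.4, 14.5]), array([-0.   , -0.001, -0.004]))
227 [246.6 346.9] [ 0.469 -0.284]
(array([ 0.46240923, -0.26287758]), np.float64(0.05839833243679397))
```

View pics/t3.png

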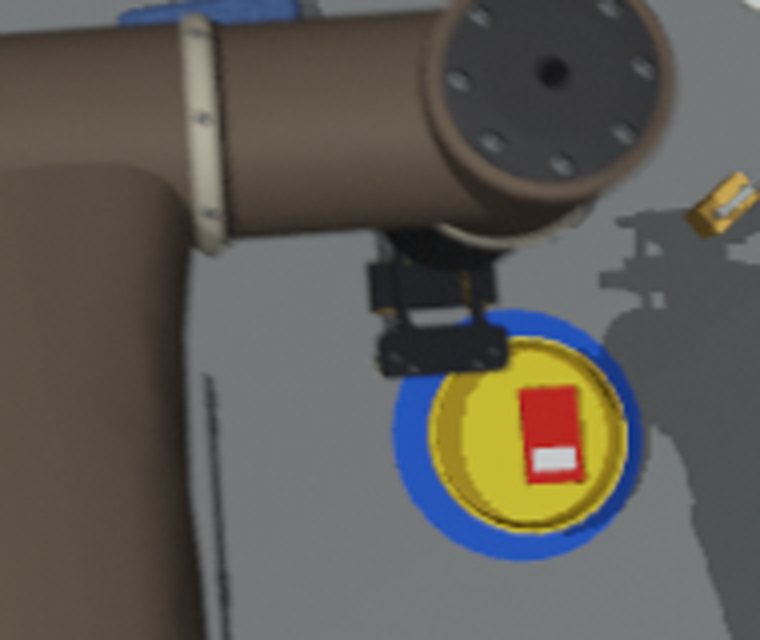

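The picture shows the pass lying flat in the bowl, as planned. Pass C is next.

>>> move_arm(targets=[[[-2,-4.2,4],[0,0,0]],[[-3.9,-8.4,8],[0,0,0]],[[-3.9,-8.4,12],[0,0,0]],[[-3.9,-8.4,14.5],[0,0,0]],[[-3.9,-8.4,14.5],[0,0,0]]])

```text
time_s: 13.22
tcp_pos: [0.6616, -0.09, 0.1275]
eef_rot: [179.8, -0.0, -84.9]
contact_force: [0.2, -0.8, -0.1]
gripper_width: 0.0399
gripper_force: 0.0
```

```bash
python3 - <<'E'
from h import *
s=r.get_state();print(s["tcp_pos"],s["eef_rot"])
print(go(.6654,-.088,.052,-84.6))
E
```

```text
[ 0.66162275 -0.08995349  0.12746721] [ 1.79767678e+02 -1.92981826e-02 -8.48648209e+01]
(array([-0.2, -0.4,  7.5]), array([ 0.004, -0.   , -0.005]))
```

>>> move_arm(targets=[[[-0.2,-0.2,3],[0,0,0]],[[-0.2,-0.2,5.5],[0,0,0]],[[-0.2,-0.3,7.5],[0,0,0]],[[-0.2,-0.3,7.5],[0,0,0]],[[-0.2,-0.3,7.5],[0,0,0]]])

```text
time_s: 13.85
tcp_pos: [0.6671, -0.0876, 0.0563]
eef_rot: [-179.8, -0.0, -84.8]
contact_force: [0.5, -0.5, 1.0]
gripper_width: 0.0399
gripper_force: 0.0
```

>>> move_arm(targets=[[[0,0,0],[0,0,0]],[[0,0,0],[0,0,0]],[[0,0,0],[0,0,0]],[[0,0,0],[0,0,0]],[[0,0,0],[0,0,0]]], jaw=0)

```text
time_s: 14.48
tcp_pos: [0.666, -0.0875, 0.0542]
eef_rot: [180.0, -0.0, -84.8]
contact_force: [0.4, 0.6, 1.2]
gripper_width: 0.0076
gripper_force: 25.0
```

>>> move_arm(targets=[[[0,0,-2],[0,0,0]],[[0,0,-4.5],[0,0,0]],[[0,0,-8],[0,0,0]],[[0,0,-11],[0,0,0]],[[0,0,-11],[0,0,0]]])

```text
time_s: 15.1
tcp_pos: [0.6675, -0.0874, 0.1671]
eef_rot: [-179.7, -0.0, -84.8]
contact_force: [-0.1, 0.3, -1.7]
gripper_width: 0.0075
gripper_force: 25.0
```

```bash
cat > t.py <<'E'
from h import *
import sys
s=r.get_state();print(s["tcp_pos"],s["gripper_width"],s["gripper_force"])
c=viewer.capture("top");b,e=bowl(c);print(b,e)
X=np.array([.094,-.996]);Y=np.array([-.995,-.096])
t=b+X*float(sys.argv[1])/1000-Y*.021; print(t,go(*t,.165,-84.6))
E
python3 t.py -25
```

```text
[ 0.66754128 -0.08739111  0.16707606] 0.007465032570183706 24.999881386756897
[ 0.46250546 -0.26286672] 0.04956666666666667
[ 0.48105046 -0.23595072] (array([13.1, 19.8, -0. ]), array([-0.002,  0.   , -0.004]))
```

>>> move_arm(targets=[[[2.6,4,0],[0,0,0]],[[5.2,8,0],[0,0,0]],[[7.8,12,0],[0.15,0,0]],[[10.4,16,0],[0.3,0,0]],[[13.1,19.6,0],[0.44,0,0]]])

```text
time_s: 15.78
tcp_pos: [0.4797, -0.2357, 0.163]
eef_rot: [-154.6, -0.1, -84.8]
contact_force: [-0.0, -1.8, -0.5]
gripper_width: 0.008
gripper_force: 25.0
```

>>> move_arm(targets=[[[0,1,2.4],[0,0,0]],[[0,2,4.8],[0,0,0]],[[0,3,7.2],[0,0,0]],[[0,3.8,8.8],[0,0,0]],[[0,4.3,9.8],[0,0,0]]])

```text
time_s: 16.4
tcp_pos: [0.4841, -0.235, 0.0552]
eef_rot: [-154.9, 0.1, -84.9]
contact_force: [-1.0, -0.2, -0.6]
gripper_width: 0.0076
gripper_force: 25.0
```

>>> move_arm(targets=[[[0,0,0],[0,0,0]]])

```text
time_s: 16.52
tcp_pos: [0.4846, -0.2352, 0.056]
eef_rot: [-154.9, 0.0, -84.9]
contact_force: [0.1, -0.8, -0.4]
gripper_width: 0.0078
gripper_force: 25.0
```

>>> move_arm(targets=[[[0,0,0],[0,0,0]],[[0,0,0],[0,0,0]],[[0,0,-1],[0,0,0]],[[0,0,-4],[0,0,0]],[[0,0,-8],[0,0,0]]], jaw=4)

```text
time_s: 17.15
tcp_pos: [0.4505, -0.2383, 0.1304]
eef_rot: [-154.9, -0.0, -84.8]
contact_force: [0.8, 0.4, 0.5]
gripper_width: 0.0399
gripper_force: 0.0
```

>>> move_arm(targets=[[[-4,-4,-2],[-0.15,0,0]],[[-8,-8,-3],[-0.3,0,0]],[[-12,-12,-4],[-0.44,0,0]],[[-16,-16,-4.5],[-0.44,0,0]],[[-19,-19,-5],[-0.44,0,0]]])

```text
time_s: 17.77
tcp_pos: [0.5857, -0.0336, 0.2575]
eef_rot: [-179.9, -0.0, -84.8]
contact_force: [-0.1, -0.9, -0.2]
gripper_width: 0.0403
gripper_force: 0.0
```

```bash
python3 - <<'E'
from h import *
s=r.get_state();print(s["tcp_pos"],s["eef_rot"])
print(go(.6600,-.028,.13,-84.6))
c=viewer.capture("top")
b=blobs(c["image"],"red",20)
for a,cc,m in b: print(a,cc.round(1),onz(c,*cc,.02)[:2].round(3))
print(bowl(c))
E
```

```text
[ 0.58567565 -0.03361492  0.25748   ] [-1.79911821e+02 -3.80419774e-02 -8.47968878e+01]
(array([ 0.1, -7.4, 12.8]), array([-0.002, -0.001, -0.003]))
232 [246.5 346.7] [ 0.469 -0.283]
192 [244.6 331.4] [ 0.474 -0.233]
37 [258.4 334.2] [ 0.429 -0.242]
(array([ 0.4632271 , -0.26286455]), np.float64(0.047690362087326944))
```

>>> move_arm(targets=[[[0,-3.5,3],[0,0,0]],[[0,-7.4,6],[0,0,0]],[[0,-7.6,11],[0,0,0]],[[0,-7.6,12.8],[0,0,0]],[[0,-7.6,12.8],[0,0,0]]])

```text
time_s: 18.45
tcp_pos: [0.6593, -0.0291, 0.1277]
eef_rot: [179.9, -0.0, -84.8]
contact_force: [0.6, -0.0, 0.7]
gripper_width: 0.0401
gripper_force: 0.0
```

```bash
python3 - <<'E'
from h import *
s=r.get_state();print(s["tcp_pos"],s["eef_rot"])
print(go(.6602,-.028,.052,-84.6))
c=viewer.capture("wrist")
for a,cc,m in blobs(c["image"],"red",40): 
    print("red",a,cc.round(1),onz(c,*cc,.088)[:2].round(4), np.argwhere(m).min(0),np.argwhere(m).max(0))
E
```

```text
[ 0.65929147 -0.02913722  0.127703  ] [ 1.79911146e+02 -4.53083758e-02 -8.48446001e+01]
(array([-0.1, -0.1,  7.6]), array([ 0.002, -0.001, -0.004]))
red 735 [206.6 248.4] [ 0.6601 -0.0329] [168 243] [243 253]
red 234 [283.5 248.9] [0.654  0.0297] [271 244] [296 253]
```

>>> move_arm(targets=[[[-0.1,0,3],[0,0,0]],[[-0.1,0,5.5],[0,0,0]],[[-0.1,0,7.5],[0,0,0]],[[-0.1,0,7.5],[0,0,0]],[[-0.1,0,7.5],[0,0,0]]])

```text
time_s: 19.12
tcp_pos: [0.6613, -0.0276, 0.0552]
eef_rot: [-179.8, 0.0, -84.8]
contact_force: [0.2, -0.8, 0.2]
gripper_width: 0.0399
gripper_force: 0.0
```

>>> move_arm(targets=[[[0,0,0],[0,0,0]],[[0,0,0],[0,0,0]],[[0,0,0],[0,0,0]],[[0,0,0],[0,0,0]],[[0,0,0],[0,0,0]]], jaw=0)

```text
time_s: 19.75
tcp_pos: [0.66, -0.0277, 0.0528]
eef_rot: [-180.0, -0.0, -84.8]
contact_force: [-0.3, -0.2, 1.5]
gripper_width: 0.0078
gripper_force: 25.0
```

>>> move_arm(targets=[[[0,0,-2],[0,0,0]],[[0,0,-4.5],[0,0,0]],[[0,0,-8],[0,0,0]],[[0,0,-11],[0,0,0]],[[0,0,-11],[0,0,0]]])

```text
time_s: 20.38
tcp_pos: [0.6615, -0.0276, 0.1656]
eef_rot: [-179.7, 0.0, -84.8]
contact_force: [-0.4, 0.1, -0.9]
gripper_width: 0.0078
gripper_force: 25.0
```

```bash
python3 t.py 22
```

```text
[ 0.66150175 -0.02756834  0.16560754] 0.007838553307944657 25.000049471855164
[ 0.46322344 -0.26208643] 0.04827425373134328
[ 0.48618644 -0.28198243] (array([23.8, 19.6, -0.2]), array([-0.002,  0.   , -0.004]))
```

>>> move_arm(targets=[[[4.4,3.7,0],[0,0,0]],[[8.8,7.4,0],[0,0,0]],[[13.2,11,0],[0.15,0,0]],[[17.6,14.6,0],[0.3,0,0]],[[21.5,18,0],[0.44,0,0]]])

```text
time_s: 21.05
tcp_pos: [0.4978, -0.2581, 0.1616]
eef_rot: [-154.8, -0.1, -84.8]
contact_force: [-0.7, -1.5, -1.2]
gripper_width: 0.0079
gripper_force: 25.0
```

```bash
python3 - <<'E'
from h import *
s=r.get_state();print(s["tcp_pos"],s["gripper_width"],s["eef_rot"],go(.4860,-.282,.068))
E
```

```text
[ 0.49778236 -0.25813519  0.16161554] 0.007902508071873331 [-1.54766361e+02 -5.31362229e-02 -8.48218355e+01] (array([2.3, 5.2, 7.9]), array([0, 0, 0]))
```

>>> move_arm(targets=[[[1.5,2.3,1.5],[0,0,0]],[[2.3,3.4,3.5],[0,0,0]],[[2.3,4.2,5.5],[0,0,0]],[[2.3,4.9,7.2],[0,0,0]],[[2.3,5.2,7.9],[0,0,0]]])

```text
time_s: 21.68
tcp_pos: [0.4877, -0.2811, 0.0669]
eef_rot: [-155.1, 0.1, -84.9]
contact_force: [0.2, -0.1, -0.8]
gripper_width: 0.0077
gripper_force: 25.0
```

>>> move_arm(targets=[[[0,0,0],[0,0,0]]])

```text
time_s: 21.8
tcp_pos: [0.4884, -0.2813, 0.0681]
eef_rot: [-155.0, 0.1, -84.8]
contact_force: [-0.2, -0.0, 0.0]
gripper_width: 0.008
gripper_force: 25.0
```

>>> move_arm(targets=[[[0,0,0],[0,0,0]],[[0,0,0],[0,0,0]],[[0,0,-1],[0,0,0]],[[0,0,-4],[0,0,0]],[[0,0,-8],[0,0,0]]], jaw=4)

```text
time_s: 22.42
tcp_pos: [0.4544, -0.2845, 0.1423]
eef_rot: [-155.0, 0.0, -84.8]
contact_force: [0.5, -0.1, 0.8]
gripper_width: 0.0397
gripper_force: 0.0
```

>>> move_arm(targets=[[[-4,-4,-2],[-0.15,0,0]],[[-8,-8,-3],[-0.3,0,0]],[[-12,-12,-4],[-0.44,0,0]],[[-16,-16,-4],[-0.44,0,0]],[[-20,-19,-4],[-0.44,0,0]]])

```text
time_s: 23.05
tcp_pos: [0.5932, -0.0696, 0.26]
eef_rot: [180.0, -0.0, -84.8]
contact_force: [0.3, -1.2, 0.3]
gripper_width: 0.0398
gripper_force: 0.0
```

```bash
python3 - <<'E'
from h import *
s=r.get_state();print(s["tcp_pos"],s["eef_rot"])
print(go(.6546,.0315,.13,-84.6))
c=viewer.capture("top")
b=blobs(c["image"],"red",20)
for a,cc,m in b: print(a,cc.round(1),onz(c,*cc,.02)[:2].round(3))
print(bowl(c))
E
```

```text
[ 0.59315429 -0.06959052  0.26001336] [ 1.79959718e+02 -1.06751619e-02 -8.48024085e+01]
(array([-9.5, -7. , 13. ]), array([ 0.001, -0.   , -0.004]))
526 [245.2 339.8] [ 0.473 -0.261]
(array([ 0.46258589, -0.26286484]), np.float64(0.04733235763704098))
```

Now the last pass, A.

>>> move_arm(targets=[[[-4,-3.5,2.5],[0,0,0]],[[-8,-6.5,5],[0,0,0]],[[-9.5,-7.1,9],[0,0,0]],[[-9.5,-7.1,13],[0,0,0]],[[-9.5,-7.1,13],[0,0,0]]])

```text
time_s: 23.72
tcp_pos: [0.6513, 0.0291, 0.1258]
eef_rot: [179.5, -0.0, -84.8]
contact_force: [0.1, -0.1, 0.5]
gripper_width: 0.0399
gripper_force: 0.0
```

```bash
python3 - <<'E'
from h import *
s=r.get_state();print(s["tcp_pos"],s["eef_rot"])
print(go(.6546,.0315,.052,-84.6))
c=viewer.capture("wrist")
for a,cc,m in blobs(c["image"],"red",40): 
    print("red",a,cc.round(1),onz(c,*cc,.088)[:2].round(4), np.argwhere(m).min(0),np.argwhere(m).max(0))
E
```

```text
[0.65128789 0.02911703 0.12584167] [ 1.79545298e+02 -4.23144584e-02 -8.48416941e+01]
(array([-0.2, -0.4,  7.4]), array([ 0.008, -0.001, -0.004]))
red 703 [208.1 244.5] [0.6546 0.0261] [170 240] [243 249]
```

>>> move_arm(targets=[[[-0.1,-0.1,3],[0,0,0]],[[-0.1,-0.1,5.5],[0,0,0]],[[-0.1,-0.1,7.4],[0,0,0]],[[-0.1,-0.1,7.4],[0,0,0]],[[-0.1,-0.1,7.4],[0,0,0]]])

```text
time_s: 24.4
tcp_pos: [0.6558, 0.0307, 0.0568]
eef_rot: [-179.9, 0.0, -84.8]
contact_force: [-0.1, 1.1, 0.2]
gripper_width: 0.0401
gripper_force: 0.0
```

>>> move_arm(targets=[[[0,0,0],[0,0,0]],[[0,0,0],[0,0,0]],[[0,0,0],[0,0,0]],[[0,0,0],[0,0,0]],[[0,0,0],[0,0,0]]], jaw=0)

```text
time_s: 25.02
tcp_pos: [0.6544, 0.0307, 0.0543]
eef_rot: [179.9, 0.0, -84.8]
contact_force: [-0.5, 0.6, 1.2]
gripper_width: 0.0078
gripper_force: 25.0
```

>>> move_arm(targets=[[[0,0,-2],[0,0,0]],[[0,0,-4.5],[0,0,0]],[[0,0,-8],[0,0,0]],[[0,0,-11],[0,0,0]],[[0,0,-11],[0,0,0]]])

```text
time_s: 25.65
tcp_pos: [0.6561, 0.031, 0.1671]
eef_rot: [-179.9, 0.1, -84.8]
contact_force: [0.3, -0.0, -0.7]
gripper_width: 0.0077
gripper_force: 25.0
```

```bash
python3 t.py -22
```

```text
[0.65605755 0.03095726 0.16714586] 0.007706295646633014 24.999875128269196
[ 0.46325543 -0.26205533] 0.051181891025641024
[ 0.48208243 -0.23812733] (array([25.2, 19.6,  0. ]), array([ 0.   ,  0.001, -0.004]))
```

>>> move_arm(targets=[[[4.4,3.4,0],[0,0,0]],[[8.8,6.8,0],[0,0,0]],[[13.2,10.2,0],[0.15,0,0]],[[17.6,13.6,0],[0.3,0,0]],[[21.5,17,0],[0.44,0,0]]])

```text
time_s: 26.32
tcp_pos: [0.502, -0.1999, 0.1635]
eef_rot: [-154.8, -0.1, -84.8]
contact_force: [1.0, -0.6, -0.5]
gripper_width: 0.0078
gripper_force: 25.0
```

```bash
python3 - <<'E'
from h import *
s=r.get_state();print(s["tcp_pos"],s["gripper_width"],s["eef_rot"],go(.4815,-.238,.070))
E
```

```text
[ 0.50201251 -0.19986958  0.16348083] 0.007813329394977033 [-1.54754959e+02 -5.29758405e-02 -8.48207331e+01] (array([3.6, 6.1, 7.4]), array([0, 0, 0]))
```

>>> move_arm(targets=[[[2,2.5,1],[0,0,0]],[[3.6,4,2.8],[0,0,0]],[[3.6,5,5],[0,0,0]],[[3.6,5.8,6.7],[0,0,0]],[[3.6,6.1,7.4],[0,0,0]]])

```text
time_s: 26.95
tcp_pos: [0.4827, -0.2366, 0.0695]
eef_rot: [-155.1, 0.1, -84.9]
contact_force: [0.1, 0.2, -0.3]
gripper_width: 0.0081
gripper_force: 25.0
```

>>> move_arm(targets=[[[0,0,0],[0,0,0]]])

```text
time_s: 27.08
tcp_pos: [0.4836, -0.2366, 0.0708]
eef_rot: [-155.0, 0.1, -84.8]
contact_force: [-0.4, -0.3, 0.5]
gripper_width: 0.0079
gripper_force: 25.0
```

>>> move_arm(targets=[[[0,0,0],[0,0,0]],[[0,0,0],[0,0,0]],[[0,0,-1],[0,0,0]],[[0,0,-4],[0,0,0]],[[0,0,-8],[0,0,0]]], jaw=4)

```text
time_s: 27.7
tcp_pos: [0.4494, -0.2398, 0.1449]
eef_rot: [-155.0, 0.0, -84.8]
contact_force: [1.8, -0.9, 0.1]
gripper_width: 0.0398
gripper_force: 0.0
```

>>> move_arm(targets=[[[-4,-4,-2],[-0.15,0,0]],[[-8,-8,-3],[-0.3,0,0]],[[-12,-10,-4],[-0.44,0,0]],[[-16,-10,-4],[-0.44,0,0]],[[-18,-10,-4],[-0.44,0,0]]])

```text
time_s: 28.32
tcp_pos: [0.5076, -0.0522, 0.2235]
eef_rot: [179.9, 0.0, -84.8]
contact_force: [0.7, 0.0, -0.1]
gripper_width: 0.0398
gripper_force: 0.0
```

```bash
python3 - <<'E'
from h import *
s=r.get_state();print(s["tcp_pos"],s["eef_rot"])
c=viewer.capture("top")
b=blobs(c["image"],"red",20)
for a,cc,m in b: print(a,cc.round(1),onz(c,*cc,.02)[:2].round(3))
print(bowl(c))
cv2.imwrite("pics/t4.png",cv2.resize(c["image"][140:300,210:400],None,fx=4,fy=4,interpolation=cv2.INTER_CUBIC))
E
```

```text
[ 0.50755799 -0.05216268  0.22352668] [ 1.79910211e+02  9.63470875e-03 -8.47561383e+01]
581 [245.9 339.1] [ 0.47  -0.258]
(array([ 0.46335827, -0.26286999]), np.float64(0.049833333333333334))
```

View pics/t4.png

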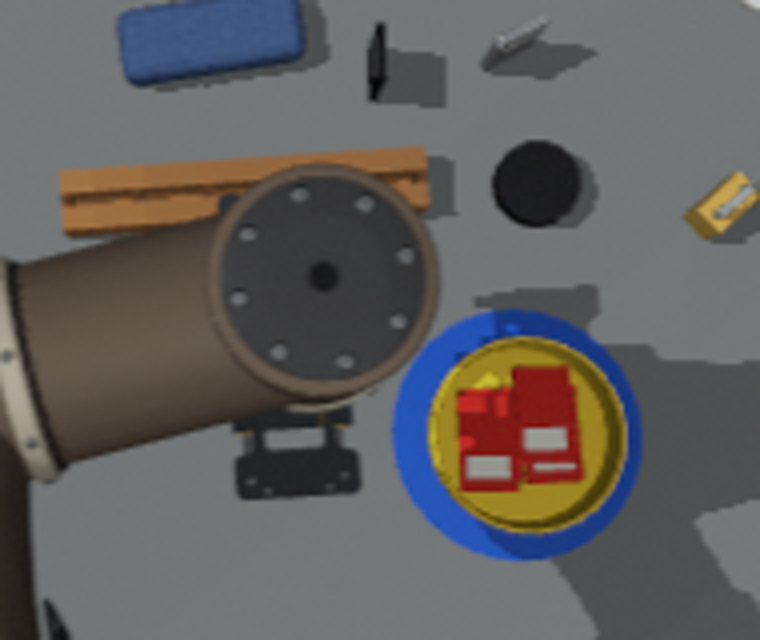

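The picture shows all four passes in the bowl as two flat stacks, with the bowl still on the blue disc and the bystanders untouched. Next I'll go round to the bowl's -y side.

```bash
python3 - <<'E'
from h import *
print(go(.463,-.372,.16,-90))
E
```

```text
(array([31.5,  7.3,  6.4]), array([0.001, 0.001, 0.092]))
```

>>> move_arm(targets=[[[6,1.5,0],[0,0,0.09]],[[12,3,0],[0,0,0.09]],[[18,4.5,0],[0,0,0.09]],[[24,6,0],[0,0,0.09]],[[30,7,0],[0,0,0.09]]], jaw=8.76)

```text
time_s: 29.0
tcp_pos: [0.4636, -0.3614, 0.2242]
eef_rot: [180.0, -0.1, -90.0]
contact_force: [1.6, 0.2, 0.9]
gripper_width: 0.084
gripper_force: 0.0
```

>>> move_arm(targets=[[[1,0,0],[0,0,0]],[[1,0,3],[0,0,0]],[[1,0,7],[0,0,0]],[[1,0,7],[0,0,0]]])

```text
time_s: 29.5
tcp_pos: [0.4625, -0.3679, 0.1508]
eef_rot: [179.6, 0.1, -90.0]
contact_force: [-0.7, 0.1, 0.7]
gripper_width: 0.0874
gripper_force: 0.0
```

```bash
python3 - <<'E'
from h import *
s=r.get_state();print(s["tcp_pos"],s["eef_rot"],s["gripper_width"])
print(go(.463,-.370,.012,-90))
c=viewer.capture("scene");print(bowl(c))
E
```

```text
[ 0.46245557 -0.36793785  0.15084867] [ 1.79595809e+02  1.34045131e-01 -9.00106537e+01] 0.08744181852408188
(array([ 0.2, -0.2, 13.9]), array([ 0.007,  0.002, -0.   ]))
(array([ 0.45661792, -0.26146423]), np.float64(0.0648034398034398))
```

>>> move_arm(targets=[[[0.4,0,4],[0,0,0]],[[0.4,0,8],[0,0,0]],[[0.4,0,12],[0,0,0]],[[0.4,0,13.8],[0,0,0]],[[0.4,0,13.8],[0,0,0]]])

```text
time_s: 30.18
tcp_pos: [0.4649, -0.3731, 0.0155]
eef_rot: [179.9, -0.0, -89.9]
contact_force: [0.7, -0.3, 0.8]
gripper_width: 0.0874
gripper_force: 0.0
```

>>> move_arm(targets=[[[-1.5,0,0],[0,0,0]],[[-3,0,0],[0,0,0]],[[-5,0,0],[0,0,0]],[[-7,0,0],[0,0,0]],[[-9.5,0,0],[0,0,0]]])

```text
time_s: 30.8
tcp_pos: [0.4653, -0.2772, 0.0159]
eef_rot: [-180.0, -0.1, -89.9]
contact_force: [1.0, -6.2, 5.7]
gripper_width: 0.0874
gripper_force: 3.2
```

```bash
python3 - <<'E'
from h import *
s=r.get_state();print(s["tcp_pos"],s["eef_rot"],s["contact_force"])
print(go(.463,.230,.012,-90))
c=viewer.capture("scene");print(bowl(c))
E
```

```text
[ 0.46532114 -0.27716796  0.01585121] [-1.79994489e+02 -5.18648029e-02 -8.99494083e+01] [ 0.9597668  -6.23129377  5.67048692]
(array([-50.7,   0.2,   0.3]), array([-0.   , -0.001,  0.001]))
(array([ 0.4683285 , -0.19322123]), np.float64(0.46521538054968287))
```

>>> move_arm(targets=[[[-2.5,0.1,0],[0,0,0]],[[-5,0.1,0.1],[0,0,0]],[[-7.5,0.1,0.1],[0,0,0]],[[-10,0.1,0.2],[0,0,0]],[[-12.5,0.1,0.2],[0,0,0]]])

```text
time_s: 31.48
tcp_pos: [0.4639, -0.1522, 0.0139]
eef_rot: [180.0, -0.0, -89.9]
contact_force: [0.5, -7.6, 8.4]
gripper_width: 0.0876
gripper_force: 5.6
```

>>> move_arm(targets=[[[-2.5,0,0],[0,0,0]],[[-5,0,0],[0,0,0]],[[-7.5,0,0],[0,0,0]],[[-10,0,0],[0,0,0]],[[-12.5,0,0],[0,0,0]]])

```text
time_s: 32.1
tcp_pos: [0.4628, -0.0275, 0.0137]
eef_rot: [179.9, -0.0, -89.9]
contact_force: [0.7, -10.4, 11.2]
gripper_width: 0.0876
gripper_force: 6.4
```

>>> move_arm(targets=[[[-2.5,0,0],[0,0,0]],[[-5,0,0],[0,0,0]],[[-7.5,0,0],[0,0,0]],[[-10,0,0],[0,0,0]],[[-12,0,0],[0,0,0]]])

```text
time_s: 32.72
tcp_pos: [0.4618, 0.0919, 0.0135]
eef_rot: [179.8, -0.1, -89.9]
contact_force: [1.3, -10.7, 10.7]
gripper_width: 0.0876
gripper_force: 6.8
```

```bash
python3 - <<'E'
from h import *
s=r.get_state();print(s["tcp_pos"],s["eef_rot"],s["contact_force"])
print(go(.463,.230,.012,-90))
c=viewer.capture("scene");print(bowl(c))
c=viewer.capture("top");print(bowl(c))
cv2.imwrite("pics/t5.png",cv2.resize(c["image"][140:300,110:400],None,fx=2.7,fy=2.7,interpolation=cv2.INTER_CUBIC))
E
```

```text
[0.46180069 0.09188299 0.0134743 ] [ 1.79786146e+02 -9.37258436e-02 -8.99359012e+01] [  1.25577425 -10.70671977  10.66747297]
(array([-13.8,  -0.1,   0.1]), array([ 0.004, -0.002,  0.001]))
(array([0.46334476, 0.17568444]), np.float64(2.1765391791044775))
(array([0.5505531 , 0.20610206]), np.float64(18.899193548387096))
```

View pics/t5.png

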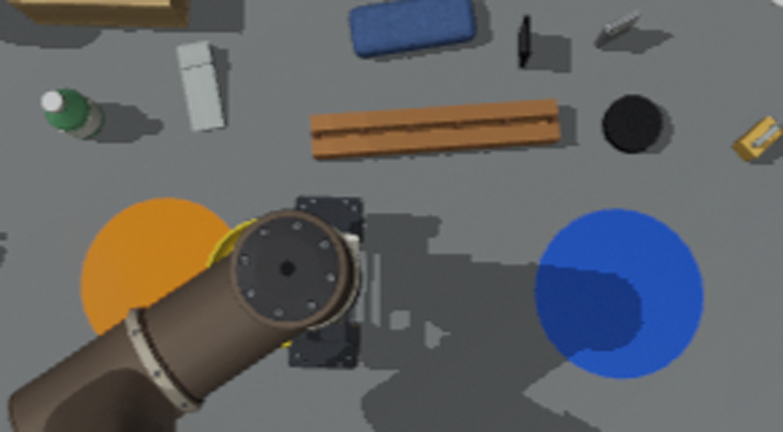

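The rack is empty and the bowl, hidden under the arm, is being pushed towards the orange disc. I'll push the last 13.7 cm, slowing down.

>>> move_arm(targets=[[[-2.5,0,0],[0,0,0]],[[-5,0,0],[0,0,0]],[[-7.2,0,0],[0,0,0]],[[-9.2,0,0],[0,0,0]],[[-11,0,0],[0,0,0]]])

```text
time_s: 33.45
tcp_pos: [0.4628, 0.203, 0.0128]
eef_rot: [179.8, -0.0, -90.0]
contact_force: [-0.8, -3.7, 1.7]
gripper_width: 0.0878
gripper_force: 2.7
```

>>> move_arm(targets=[[[-1.2,0,0],[0,0,0]],[[-2.1,0,0],[0,0,0]],[[-2.6,0,0],[0,0,0]],[[-2.7,0,0],[0,0,0]],[[-2.7,0,0],[0,0,0]]])

```text
time_s: 34.08
tcp_pos: [0.4631, 0.229, 0.0129]
eef_rot: [179.9, 0.0, -90.0]
contact_force: [0.5, -0.3, 0.5]
gripper_width: 0.0876
gripper_force: 1.6
```

>>> move_arm(targets=[[[2,0,0],[0,0,0]],[[6,0,0],[0,0,0]],[[12,0,0],[0,0,0]],[[18,0,-2],[0,0,0]],[[22,0,-6],[0,0,0]]])

```text
time_s: 34.7
tcp_pos: [0.4613, 0.0057, 0.0724]
eef_rot: [179.7, -0.0, -90.1]
contact_force: [1.3, 1.6, 0.2]
gripper_width: 0.0873
gripper_force: 0.0
```

```bash
python3 - <<'E'
from h import *
s=r.get_state();print(s["tcp_pos"])
c=viewer.capture("scene");print(bowl(c));cv2.imwrite("pics/s6.png",c["image"])
c=viewer.capture("top");print(bowl(c))
o=blobs(c["image"],"orange",300)[0]
for cam in("top","scene"):
    for l in("orange_disc_center","bowl"): print(cam,l,pinpoint(l,cam)[:2])
cv2.imwrite("pics/t6.png",cv2.resize(c["image"][170:320,90:290],None,fx=4,fy=4,interpolation=cv2.INTER_CUBIC))
E
```

```text
[0.46134566 0.00571421 0.07237247]
(array([0.46038051, 0.30814622]), np.float64(0.08520616641901932))
(array([0.46787994, 0.3069135 ]), np.float64(0.3421189979123173))
top orange_disc_center [{'location': [244.6, 339.3], 'score': 0.62}]
top bowl [{'location': [242.7, 169.8], 'score': 0.65}]
scene orange_disc_center []
scene bowl [{'location': [141.4, 292.9], 'score': 0.97}]
```

View pics/t6.png

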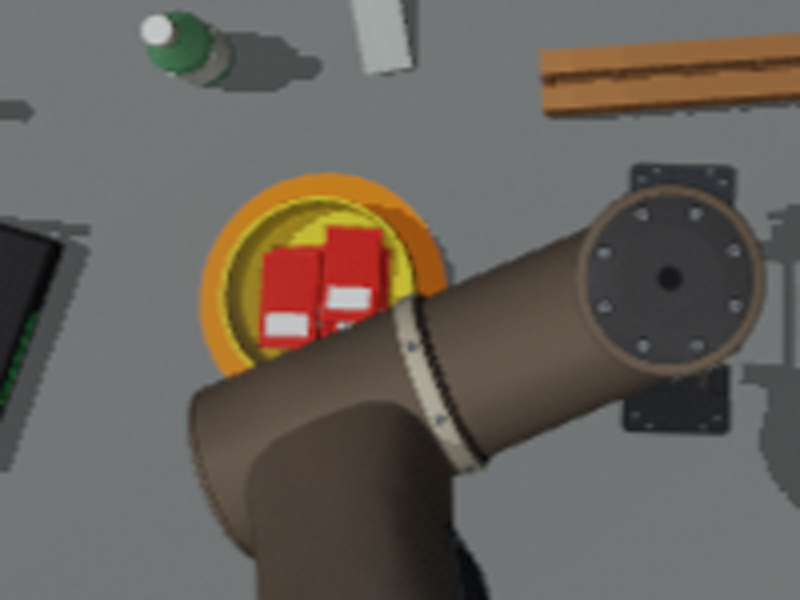

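The bowl is on the orange disc with the passes inside. I'll back off to clear the view and check the centring.

>>> move_arm(targets=[[[5,0,-3],[0,0,0]],[[10,0,-6],[0,0,0]],[[15,0,-9],[0,0,0]],[[20,0,-10],[0,0,0]],[[25,0,-10],[0,0,0]]])

```text
time_s: 35.62
tcp_pos: [0.4642, -0.2418, 0.1729]
eef_rot: [179.9, 0.0, -89.9]
contact_force: [1.1, 0.3, 0.4]
gripper_width: 0.0872
gripper_force: 0.0
```

>>> move_arm(targets=[[[0,0,0],[0,0,0]],[[0,0,0],[0,0,0]],[[0,0,0],[0,0,0]],[[0,0,0],[0,0,0]],[[0,0,0],[0,0,0]]])

```text
time_s: 36.25
tcp_pos: [0.4638, -0.2403, 0.1729]
eef_rot: [179.9, 0.0, -89.9]
contact_force: [0.2, -0.3, 0.8]
gripper_width: 0.0875
gripper_force: 0.0
```

```bash
python3 - <<'E'
from h import *
c=viewer.capture("top");print(bowl(c))
m=cmask(c["image"],"orange")|cmask(c["image"],"yellow")|cmask(c["image"],"red")
p=np.argwhere(m[180:310,120:230])+[180,120];h=cv2.convexHull(p[:,::-1].astype(np.int32))
(u,v),R=cv2.minEnclosingCircle(h);print("disc",onz(c,v,u,0)[:2],R)
for a,cc,_ in blobs(c["image"],"red",10): print(a,onz(c,*cc,.02)[:2].round(3))
E
```

```text
(array([0.46453734, 0.30588129]), np.float64(0.02655013192612137))
disc [0.4623635  0.30986358] 30.666828155517578
587 [0.472 0.301]
```

The bowl is within about 4 mm of the disc centre, so I'll hand the job in.

```bash
python3 -c "
from plant import r
print(r.close_job())"
```

```text
the job is handed in; nothing more can be done
None
```

I slid the bowl onto the blue disc, loaded all four passes into it, and slid it to within about 5 mm of the orange disc's centre with the passes inside; the job is handed in, with no verdict returned.

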